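# Hang the tape roll on the caddy and hold the caddy up level

### The arm

A 6-joint arm with a two-finger parallel gripper is mounted at the origin on a cart in front of the work surface, level with it; the furniture and walls round the work are solid. World frame = base frame: x ahead of the robot, y to its left, z up, the work surface at z = 0. Lengths are in mm, angles in rad, forces in N, time in s.
With the tool pointing down it reaches from about 400 to 925 mm from the base axis. Payload 12.5 kg.
Tool frame: the origin (TCP) lies at the very end of the fingers, on their centre line; the grasp point (between the pads) lies 19 mm behind it; z points along the fingers, y is the line along which they close (so a half turn about z gives the same grasp; the last joint's range is limited). The gripper opens to 95 mm and grips with 3 to 60 N. Pads are 20 mm wide; open, the fingers measure 119 mm over their backs; the gripper's body (75 mm by 180 mm) begins 59 mm behind the grasp point.
Start: joints at [-1.243, 0.491, 1.559, -0, 1.092, -0.106], TCP at [262.725, -567.117, 214.661] pointing down, gripper open.
Joint ranges: [-3.1, 3.1], [-0.84, 2.19], [0.05, 2.79], [-1.13, 4.28], [0.06, 2.93], [-2.69, 2.69]. Speed limits (rad/s): [2.22, 2.22, 2.79, 3.14, 3.14, 3.14].

### API

Orientations are given as [roll, pitch, yaw] about the fixed x, y, z axes, in that order (R = Rz(yaw) Ry(pitch) Rx(roll)).
In Python, from cell import env gives the robot as it stands.
- The arm moves only by the shell command python3 steer.py 'ROWS'. ROWS is a JSON list that holds a single list of rows (three levels of brackets), with 1 to 5 rows, each of 5 numbers: dx, dy, dz in units of 25 mm, then a turn about the tool's z in rad, then the opening from 0.0 (shut) to 1.0 (fully open); each row is the pose to reach, as a shift and turn from the pose commanded when the command began, along the tool's axes at that moment; what a row does not reach only later rows make up. A row lasts 1/12 s, in which the tool goes at most 41.7 mm and 0.125 rad, less where a joint would pass 70% of its speed; a pose out of reach is approached as far as the arm can. The fingers move at their own pace and stop on an object; the grip force is fixed at half the most. Time passes only in rows, so rows that do not move let the fingers close. It prints the time, the measured TCP pose, the force, the opening and the grip force at its end. Input that does not fit is refused with a message, and nothing moves.
- env.state(): the state, without advancing time (a new reading comes with each control period).
- env.read_camera(name): name is "scene" or "top" or "wrist"; returns (picture, depth): 420x560x3 uint8, red, green, blue; 420x560 float32, mm along the optical axis (not along the pixel's ray), 0 where there is no reading.
- env.camera_info(name): a dict with "vertical_fov" (degrees; the focal length in pixels is half the picture's height over the tangent of half this angle, whatever the lens; pixels are square), "cx", "cy" (the principal point, pixels), "origin" and "attitude" of the camera in the world. Camera axes: x right, y down, z forward; pixel columns grow to the right and rows downward; lengths in mm; the calibration is good to about 2 mm. The wrist camera is an equidistant fisheye: a pixel r from the principal point sees the ray r / f radians off the axis. A picture is of the moment at which its call begins: read the wrist's pose just before it. camera_info takes no time and is no camera call; for the wrist camera it gives the pose at the moment of the call.
- env.job_done(): hands the job in; it is judged then, once.
The state is a dict: "t": time; "joints": joint angles; "qvel": joint speeds; "tau": joint torques, N m; "eef_pos": TCP position; "tcp_rot": TCP orientation; "ft_force": force on the tool from outside, world axes, zero at the start; "moment": the same for the moment, N m; "opening": opening from 0.0 (shut) to 1.0 (fully open); "grip_force": force on a finger pad.
Only numpy, scipy, OpenCV 4.12 (cv2) and the standard library are available. Lean on these libraries where they do the work, as an engineer would, in place of code of your own. Each camera call takes 0.05 s, during which the arm holds its last target. There are 200 camera calls.

### The job

Take the red tape roll out of its roller cradle, hang it on the bar of the blue tape caddy and let go of it while the caddy still stands on the table. Then lift the loaded caddy by its orange handle, a good hand's breadth clear of the table, and finish while holding it there in the air, level and still, with the roll hanging on its bar and free of the fingers. Keep the caddy from tipping and leave the other things on the table where they are.

Things in the scene. Friction and masses are not known exactly. Their poses are not given: they have to be found in the camera images.
- caddy: Blue tape caddy, loose, 0.6 kg. Origin: centre of its underside. Foot 200 (x) x 100 (y) x 10 mm; dark counterweight at x = +40..+96 mm, 38 mm high; 18 x 16 mm post at the origin. A level steel bar, 10 mm thick, runs from the post to -x. With the roll on mid-bar it balances under the handle. Stands at the right of the table, bar towards the robot within 20 degrees.
- handle (a point): Top centre of the orange handle, 143 mm above the caddy's underside, over the origin. The handle is a flat block 20 mm thick (caddy y) and 30 mm wide (caddy x), reaching from 97 to 143 mm above the underside; grip it across its 20 mm from above. The bar leaves it at mid-thickness on the -x side.
- bar_mid (a point): On the bar's axis, at caddy x = -90 mm, z = 105 mm: the middle of the room for the roll. Axes as the caddy's.
- bar_end (a point): On the bar's axis at its free end, caddy x = -146 mm, 105 mm up: outer face of the black end stop (20 mm in diameter, 6 mm long). Axes as the caddy's.
- roll: Red tape roll, a rigid ring, loose, 0.18 kg: outside diameter 94 mm, hole 56 mm, width 50 mm. Its z is the axis of the hole; origin: centre of one flat face, the other at z = +50 mm. It starts standing on edge in the cradle, axis level. Hanging on the bar, its centre is about 23 mm below the bar's axis.
- roll_center (a point): Centre of the roll, midway between its faces. Axes as the roll's (z along the hole). In the cradle it is 59 mm above the table, the roll's top 106 mm above the table.
- cradle: Grey roller cradle, fixed to the table. Origin: centre of its underside. Its y axis is the axis of the standing roll. 84 (x) x 74 (y) mm; two cheeks 31 mm high at y = +-28..34 mm beside the roll's flat faces, two black rollers carry the roll, which lifts straight out. Stands in front of the wire closing machine, yaw within 25 degrees.
- wire_closer: Wire closing machine: large light grey desktop machine with sloping front, fixed, not used. Origin: under its middle. 400 mm wide (y), front edge 145 mm before the origin, 150 mm high at the back. At its right end, 200 mm to the right of the origin, a fixed lever with a black grip rises from beside the machine and leans to the robot, its top 360 mm above the table: carry round its front.
- tape_dispenser: Black tape dispenser, 147 x 90 x 55 mm; bystander. Origin: centre of the underside, as for all the following.
- calculator: Calculator, 99 x 139 x 17 mm; bystander.
- bone_folder: Ivory-coloured flat bone folder, 148 mm long, 9 mm high; bystander at the front of the table.
- die_block: Small dark die block with a white button on top, 55 x 68 x 30 mm; bystander at the front right.

How it is judged (in metres and radians):
On the way:
1. the roll hangs on the caddy's bar, let go by the fingers, while the caddy stands on the table (x of roll_center in the frame of caddy between -0.118 and -0.03 m and y of roll_center in the frame of caddy between -0.018 and 0.018 m and z of roll_center in the frame of caddy between 0.065 and 0.1 m and contact force between roll and caddy above 0.4 N and contact force between roll and the fingers below 0.2 N and height (world z) of caddy below 0.012 m and angle between caddy's own z axis and vertical below 0.08 rad), for 0.3 s.
At the end, for the whole second after the job is handed in: Fingers hold the caddy, underside 70 to 250 mm up, tilt under 0.12 rad, under 0.03 m/s and 0.2 rad/s, resting on nothing else; the roll hangs on the bar untouched by fingers (centre at caddy x -118..-30, y within 18, z 65..100 mm; under 0.08 m/s) (x of roll_center in the frame of caddy between -0.118 and -0.03 m and y of roll_center in the frame of caddy between -0.018 and 0.018 m and z of roll_center in the frame of caddy between 0.065 and 0.1 m and contact force between roll and caddy above 0.4 N and contact force between roll and the fingers below 0.2 N and height (world z) of caddy between 0.07 and 0.25 m and angle between caddy's own z axis and vertical below 0.12 rad and linear speed of caddy below 0.03 m/s and angular speed of caddy below 0.2 rad/s and linear speed of roll below 0.08 m/s and contact force between caddy and the fingers above 3 N and contact force between each of caddy, roll and wire_closer below 0.3 N and contact force between caddy and tape_dispenser below 0.3 N and contact force between caddy and calculator below 0.3 N and contact force between caddy and bone_folder below 0.3 N and contact force between caddy and die_block below 0.3 N); the arm keeps its last pose, push and grip.
It fails at once if the caddy tips by more than 0.3 rad (angle between caddy's own z axis and vertical above 0.3 rad).
It fails at once if a bystander is moved by more than 30 mm (distance of any of tape_dispenser, calculator, bone_folder, die_block from where it was at the start of the episode above 0.03 m).
It also fails if it takes over 64 s, if anything falls off the work surface, if the arm or the gripper's body presses on something with over 40 N, if the wrist force passes 120 N, or if a joint passes its speed limit or range.

## Working session

There is one attempt and no reset: what is moved stays moved. The work goes in short steps, Python scripts to look and compute and a shell command to move; the robot and the scene stay as the last step left them, time stands still between calls to the robot, and variables do not carry over. Pictures are saved under pics/ and viewed, at most 10 in all, crops included, and the job is handed in when it is done.

```bash
ls; mkdir -p pics; cat > h.py <<'E'
import numpy as np, cv2
from cell import env
from scipy.spatial.transform import Rotation as Ro
def info(n):
    i=env.camera_info(n); return i
def shot(n,save=None):
    i=env.camera_info(n); p,d=env.read_camera(n)
    if save: cv2.imwrite('pics/'+save,cv2.cvtColor(p,cv2.COLOR_RGB2BGR))
    return p,d,i
E
python3 - <<'E'
from h import *
print(env.state())
for n in ("scene","top","wrist"):
    p,d,i=shot(n,n+'0.png'); print(n,i,d.min(),d.max())
    np.savez(n+'0.npz',p=p,d=d)
E
```

```text
cell.py
pics
steer.py
{'t': 0.0, 'joints': array([-1.24255114e+00,  4.91548491e-01,  1.55943963e+00, -3.56782488e-06,
        1.09167408e+00, -1.05584715e-01]), 'qvel': array([ 0.00128161,  0.00060854, -0.00085662,  0.00016174, -0.00162279,
       -0.0001189 ]), 'tau': array([-2.10524745e-04, -6.12646437e+01, -2.58189046e+01,  6.91958028e-02,
        4.81638929e-02, -8.73922477e-05]), 'eef_pos': array([ 262.67126253, -566.86710467,  214.07199826]), 'tcp_rot': array([-3.14052872e+00, -1.09571931e-04,  4.33831489e-01]), 'ft_force': array([-0.37999011, -0.72363139, -0.45002944]), 'moment': array([ 0.02220274, -0.00016689, -0.02420945]), 'grip_force': 0.0, 'opening': 1.0021345628646818}
scene {'vertical_fov': 48.70200513536971, 'cx': 270.5602270391334, 'cy': 210.5253794717075, 'origin': array([-278.87422014,  593.65862431,  971.33641259]), 'attitude': array([-2.32247584, -0.01891424, -2.05128746])} 0.0 2362.362
top {'vertical_fov': 56.33824481876462, 'cx': 282.2173353288407, 'cy': 208.32147884835524, 'origin': array([ 438.85600152,  164.84998902, 1167.38364425]), 'attitude': array([-3.08013717,  0.02178199, -1.59713151])} 0.0 1930.9897
wrist {'vertical_fov': 65.70646984690485, 'cx': 276.5511373086968, 'cy': 207.72014684820846, 'origin': array([ 323.77211688, -538.96859871,  384.71879965]), 'attitude': array([ 2.89649310e+00,  1.80285008e-03, -1.13683420e+00])} 0.0 1290.8035
```

View pics/top0.png

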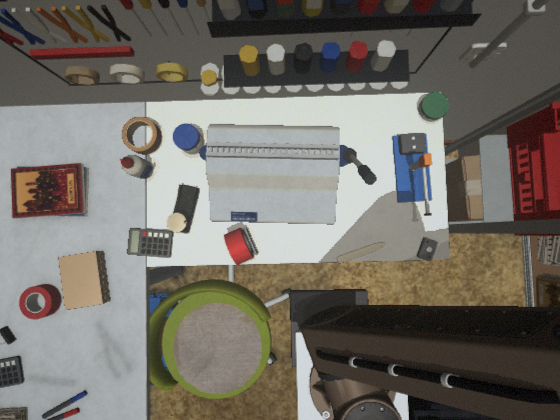

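View pics/scene0.png

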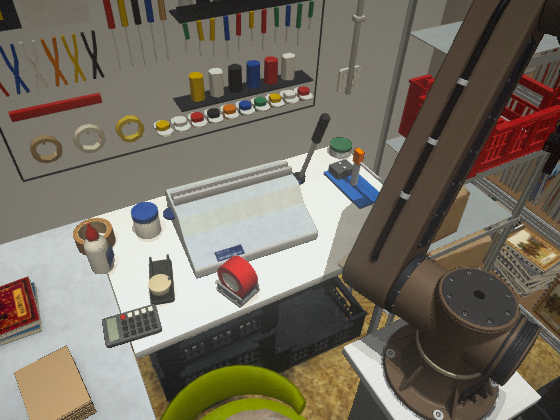

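The top view shows the red roll in its cradle at about (239,245). The caddy foot is at (410,167), with the orange handle at (427,160) and the bar end at (428,214). The lever tip is at (372,180), the bone folder at (360,252) and the die block at (427,248). In the scene view the roll is at (238,277), the handle at (358,156).

```bash
cat >> h.py <<'E'
def rays(i,shape,u,v,fish=False):
    f=shape[0]/2/np.tan(np.radians(i['vertical_fov'])/2)
    x=(u-i['cx'])/f; y=(v-i['cy'])/f
    if fish:
        r=np.hypot(x,y)+1e-9; s=np.tan(r)/r; x,y=x*s,y*s
    c=np.stack([x,y,np.ones_like(x)],-1)
    return c@Ro.from_euler('xyz',i['attitude']).as_matrix().T   # scaled so optical depth=1
def cloud(p,d,i,m,fish=False):
    v,u=np.nonzero(m&(d>0)); return i['origin']+rays(i,d.shape,u.astype(float),v.astype(float),fish)*d[v,u][:,None],u,v
def onplane(i,shape,u,v,z,fish=False):
    r=rays(i,shape,np.asarray(u,float),np.asarray(v,float),fish); return i['origin']+r*((z-i['origin'][2])/r[...,2])[...,None]
def mask(p,c):
    h=cv2.cvtColor(p,cv2.COLOR_RGB2HSV).astype(int); H,S,V=h[...,0],h[...,1],h[...,2]
    if c=='red': return ((H<7)|(H>172))&(S>140)&(V>80)
    if c=='orange': return (H>=7)&(H<18)&(S>170)&(V>130)
    if c=='blue': return (H>100)&(H<118)&(S>140)&(V>60)
E
python3 - <<'E'
from h import *
box={'red':{'top':(220,220,262,270),'scene':(205,245,265,310)},'orange':{'top':(415,145,440,180),'scene':(345,140,375,170)},'blue':{'top':(385,130,440,206),'scene':(320,150,390,215)}}
for n in('top','scene'):
    z=np.load(n+'0.npz'); p,d=z['p'],z['d']; i=info(n)
    for c in box:
        b=box[c][n]; m=np.zeros(d.shape,bool); m[b[1]:b[3],b[0]:b[2]]=1
        m&=mask(p,c); P,u,v=cloud(p,d,i,m)
        print(n,c,m.sum(),len(P)); print(np.percentile(P,[1,10,50,90,99],axis=0).round(0).tolist())
        if c=='blue': Q=P[(P[:,2]<25)]
        elif c=='orange': Q=P[P[:,2]>125]
        else: Q=P[P[:,2]>80]
        if len(Q)>4:
            print('  rect',len(Q),Q.mean(0).round(1), cv2.minAreaRect(Q[:,:2].astype(np.float32)))
# bar in the top: steel/grey at height ~105
z=np.load('top0.npz');p,d=z['p'],z['d'];i=info('top');m=np.zeros(d.shape,bool);m[140:230,380:445]=1
P,u,v=cloud(p,d,i,m);s=(P[:,2]>85)&(P[:,2]<125)
for a,b,q in list(zip(u[s],v[s],P[s].round(0)))[::6]:print(a,b,q)
E
```

```text
top red 506 504
[[362.0, 279.0, 79.0], [373.0, 290.0, 88.0], [401.0, 312.0, 101.0], [431.0, 333.0, 105.0], [441.0, 343.0, 108.0]]
  rect 494 [402.6 311.6  99. ] ((402.8568115234375, 311.8176574707031), (80.82366180419922, 48.42487335205078), 22.92936897277832)
top orange 0 0Traceback (most recent call last):
  File "<stdin>", line 8, in <module>
    return _quantile_unchecked(
        a, q, axis, out, overwrite_input, method, keepdims, weights)
    return _ureduce(a,
                    func=_quantile_ureduce_func,
    ...<5 lines>...
                    overwrite_input=overwrite_input,
                    method=method)
    r = func(a, **kwargs)
    result = _quantile(arr,
                       quantiles=q,
    ...<2 lines>...
                       out=out,
                       weights=wgt)
    slices_having_nans = np.isnan(arr[-1, ...])
                                  ~~~^^^^^^^^^
IndexError: index -1 is out of bounds for axis 0 with size 0
```

```bash
python3 - <<'E'
import cv2
a=cv2.imread('pics/top0.png')
c=cv2.resize(a[125:265,375:450],None,fx=4,fy=4,interpolation=2)
b=cv2.resize(a[215:275,210:270],None,fx=6,fy=6,interpolation=2)
b=cv2.copyMakeBorder(b,0,560-360,0,0,cv2.BORDER_CONSTANT)
cv2.imwrite('pics/crop1.png',cv2.hconcat([c,b]))
E
```

```text
(no output)
```

View pics/crop1.png

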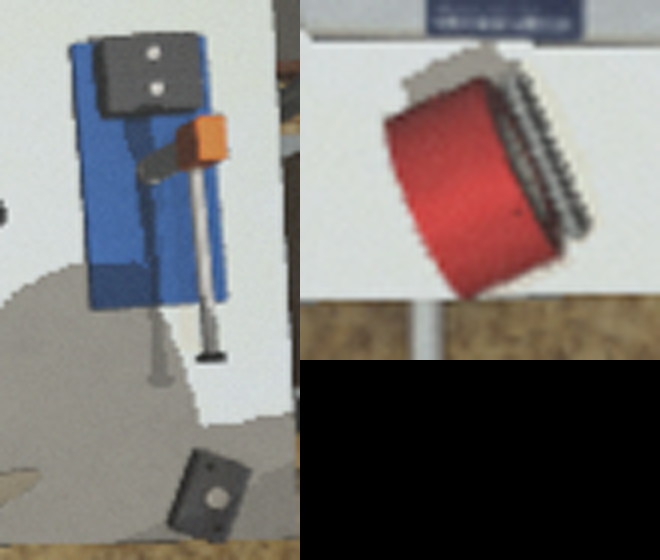

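The crop shows the orange handle top at about (427,159). The bar runs to the black stop at (428,214), over the bare table, and the die block lies about 30 px beyond it. The roll axis runs roughly right and slightly up. The orange colour mask needs loosening.

```bash
sed -i "s/(H>=7)&(H<18)&(S>170)&(V>130)/(H>=5)\&(H<20)\&(S>120)\&(V>110)/" h.py; python3 - <<'E'
from h import *
box={'red':{'top':(220,220,262,270),'scene':(205,245,265,310)},'orange':{'top':(415,145,440,180),'scene':(345,140,375,170)},'blue':{'top':(385,130,440,206),'scene':(320,150,390,215)}}
for n in('top','scene'):
    z=np.load(n+'0.npz'); p,d=z['p'],z['d']; i=info(n)
    for c in box:
        b=box[c][n]; m=np.zeros(d.shape,bool); m[b[1]:b[3],b[0]:b[2]]=1
        m&=mask(p,c); P,u,v=cloud(p,d,i,m)
        print(n,c,m.sum(),len(P)); 
        if len(P)<5: continue
        print(np.percentile(P,[1,10,50,90,99],axis=0).round(0).tolist())
        Q=P[(P[:,2]<25)] if c=='blue' else P[P[:,2]>(132 if c=='orange' else 80)]
        if len(Q)>4: print('  rect',len(Q),Q.mean(0).round(1), cv2.minAreaRect(Q[:,:2].astype(np.float32)))
    b=(415,150,440,220) if n=='top' else (345,140,400,215)
    m=np.zeros(d.shape,bool);m[b[1]:b[3],b[0]:b[2]]=1
    P,u,v=cloud(p,d,i,m);s=(P[:,2]>92)&(P[:,2]<122)&~mask(p,'orange')[v,u]
    print('bar',s.sum())
    for r in sorted(set(v[s]))[::3]:
        q=P[s&(v==r)]; print(r,len(q),u[s&(v==r)].mean().round(1),q.mean(0).round(0))
E
```

```text
top red 506 504
[[362.0, 279.0, 79.0], [373.0, 290.0, 88.0], [401.0, 312.0, 101.0], [431.0, 333.0, 105.0], [441.0, 343.0, 108.0]]
  rect 494 [402.6 311.6  99. ] ((402.8568115234375, 311.8176574707031), (80.82366180419922, 48.42487335205078), 22.92936897277832)
top orange 79 79
[[608.0, -205.0, 135.0], [610.0, -204.0, 140.0], [621.0, -196.0, 143.0], [632.0, -190.0, 145.0], [635.0, -189.0, 147.0]]
  rect 79 [ 621.4 -196.5  142.7] ((621.154541015625, -197.0118408203125), (17.444536209106445, 27.365299224853516), 89.43208312988281)
top blue 656 653
[[527.0, -246.0, 5.0], [550.0, -223.0, 8.0], [590.0, -181.0, 10.0], [651.0, -156.0, 13.0], [701.0, -151.0, 15.0]]
  rect 653 [ 594.8 -189.3   10.3] ((621.9725341796875, -197.6378936767578), (191.45877075195312, 94.7027359008789), 1.6199665069580078)
bar 237
156 1 421.0 [ 634. -190.  118.]
159 3 420.0 [ 627. -189.  113.]
162 3 420.0 [ 620. -189.  110.]
165 3 420.0 [ 612. -190.  107.]
168 4 423.5 [ 603. -198.  110.]
171 4 423.5 [ 595. -198.  108.]
174 4 424.5 [ 587. -200.  110.]
177 4 424.5 [ 578. -199.  111.]
180 4 424.5 [ 570. -199.  109.]
183
[... 776 characters left out ...]
0.3] ((619.8681640625, -198.2689971923828), (32.74189376831055, 22.132328033447266), 7.438534259796143)
scene blue 625 624
[[523.0, -245.0, 4.0], [546.0, -236.0, 6.0], [591.0, -187.0, 8.0], [655.0, -155.0, 11.0], [706.0, -147.0, 13.0]]
  rect 624 [ 596.7 -193.5    8.6] ((619.2610473632812, -196.68038940429688), (198.1317596435547, 99.97825622558594), 3.0780482292175293)
bar 145
155 1 353.0 [ 630. -186.  121.]
158 5 356.6 [ 619. -193.  115.]
161 4 354.5 [ 622. -189.  102.]
164 8 359.4 [ 603. -194.  102.]
167 5 365.0 [ 579. -198.  106.]
170 5 369.0 [ 560. -198.  108.]
173 5 372.0 [ 547. -200.  104.]
176 5 376.0 [ 527. -200.  108.]
179 5 379.0 [ 512. -200.  107.]
182 4 381.5 [ 498. -198.  106.]
```

```bash
cat > go.py <<'E'
import sys
from h import *
s=env.state(); R=Ro.from_euler('xyz',s['tcp_rot']).as_matrix()
a=[float(x) for x in sys.argv[1:]]
print('at',s['eef_pos'].round(1),'yaw',s['tcp_rot'][2].round(3),'t',round(s['t'],2),'j',s['joints'].round(2))
for k in range(0,len(a),4):
    dw=np.array(a[k:k+3])-s['eef_pos']; w=(a[k+3]-s['tcp_rot'][2]+np.pi)%(2*np.pi)-np.pi
    print('shift',(R.T@dw).round(1),'turn(about tool z)',round(-w,3))
E
python3 go.py 330 -330 230 0.39  420 -100 230 0.39 430 150 230 0.39  401 311.5 230 .39
python3 - <<'E'
from h import *
z=np.load('top0.npz');p,d=z['p'],z['d'];i=info('top')
m=np.zeros(d.shape,bool);m[140:190,335:385]=1
P,u,v=cloud(p,d,i,m)
for lo in range(60,400,60):
    q=P[(P[:,2]>lo)&(P[:,2]<lo+60)]
    if len(q): print(lo,len(q),q.min(0).round(0),q.max(0).round(0))
m[:]=0;m[100:240,190:345]=1;P,u,v=cloud(p,d,i,m);q=P[(P[:,2]>20)&(P[:,2]<170)];print(q.min(0),q.max(0))
E
```

```text
at [ 262.7 -566.9  214.2] yaw 0.434 t 0.15 j [-1.24  0.49  1.56 -0.    1.09 -0.11]
shift [ 160.7 -186.7  -15.6] turn(about tool z) 0.044
shift [ 339.  -357.6  -15.5] turn(about tool z) 0.044
shift [ 453.2 -580.2  -15.3] turn(about tool z) 0.044
shift [ 494.7 -738.9  -15.1] turn(about tool z) 0.044
60 305 [555. -21.  80.] [677.  42. 120.]
120 210 [584.  -9. 120.] [684.  44. 180.]
180 35 [592. -10. 184.] [617.   1. 240.]
240 40 [562. -12. 241.] [590.   9. 299.]
300 196 [535. -15. 301.] [579.  10. 360.]
360 11 [544. -10. 360.] [557.   3. 363.]
[423.02142909  11.21178315  20.02091075] [752.88675903 459.85947853 156.27289303]
```

Careful with the scale: shifts go in units of 25 mm. That gives: -15 mm is -0.6, -9 mm is -0.36.

```bash

python3 steer.py '[[[1.28, -1.48, -0.12, 0, 1], [2.56, -2.96, -0.24, 0, 1], [3.84, -4.44, -0.36, 0, 1], [5.12, -5.92, -0.48, 0, 1], [6.4, -7.44, -0.6, 0.044, 1]]]'
python3 go.py 400 -130 230 0.39  410 130 230 0.39   401 311.5 230 .39
```

```text
t: 0.57
eef_pos: [319.7, -365.2, 227.3]
tcp_rot: [-3.141, 0.0, 0.39]
ft_force: [2.1, 0.5, 0.1]
opening: 1.0
grip_force: 0.0
at [ 319.7 -365.2  227.3] yaw 0.39 t 0.57 j [-0.99  0.28  1.87  0.    0.99  0.19]
shift [ 163.7 -187.    -2.7] turn(about tool z) -0.0
shift [ 271.7 -423.7   -2.6] turn(about tool z) -0.0
shift [ 332.4 -595.    -2.6] turn(about tool z) -0.0
```

```bash

python3 steer.py '[[[1.12, -1.24, 0, 0, 1], [2.24, -2.48, 0, 0, 1], [3.36, -3.72, 0, 0, 1], [4.48, -4.96, 0, 0, 1], [5.64, -6.32, 0, 0, 1]]]'
python3 steer.py '[[[0.6, -1.52, 0, 0, 1], [1.2, -3.04, 0, 0, 1], [1.8, -4.56, 0, 0, 1], [2.4, -6.08, 0, 0, 1], [3, -7.6, 0, 0, 1]]]'
python3 steer.py '[[[0.6, -1.52, 0, 0, 1], [1.2, -3.04, 0, 0, 1], [1.8, -4.56, 0, 0, 1], [1.8, -4.56, 0, 0, 1], [1.8, -4.56, 0, 0, 1]]]'
python3 go.py 401 311.5 230 .39
```

```text
t: 0.98
eef_pos: [389.2, -168.8, 227.5]
tcp_rot: [3.141, -0.0, 0.389]
ft_force: [1.4, -0.3, -0.2]
opening: 1.002
grip_force: 0.0
t: 1.4
eef_pos: [385.6, 35.4, 227.4]
tcp_rot: [3.141, -0.0, 0.389]
ft_force: [1.7, -0.2, 0.3]
opening: 0.998
grip_force: 0.0
t: 1.82
eef_pos: [383.9, 157.9, 227.1]
tcp_rot: [3.142, 0.0, 0.395]
ft_force: [0.8, -0.6, 0.1]
opening: 1.0
grip_force: 0.0
at [383.9 157.9 227.1] yaw 0.395 t 1.82 j [ 0.23  0.17  2.02 -0.    0.95  1.41]
shift [  74.8 -135.2   -2.9] turn(about tool z) 0.005
```

```bash

python3 steer.py '[[[0.72, -1.32, 0, 0, 1], [1.44, -2.64, 0, 0, 1], [2.2, -4, 0, 0, 1], [3, -5.4, 0, 0.005, 1], [3, -5.4, 0, 0.005, 1]]]'
python3 steer.py '[[[0, 0, 0, 0, 1], [0, 0, 0, 0, 1]]]'
python3 go.py 401 311.5 230 .39
python3 - <<'E'
from h import *
p,d,i=shot('wrist','w1.png'); np.savez('w1.npz',p=p,d=d); print(i)
m=mask(p,'red'); n,l,st,c=cv2.connectedComponentsWithStats(m.astype(np.uint8)); k=1+st[1:,4].argmax(); m=l==k
P,u,v=cloud(p,d,i,m,True); print(st[k],np.percentile(P,[1,50,99],axis=0).round(0))
for lo in (80,95):
    Q=P[P[:,2]>lo]; print(lo,len(Q),cv2.minAreaRect(Q[:,:2].astype(np.float32)))
E
```

```text
t: 2.23
eef_pos: [404.0, 312.9, 227.1]
tcp_rot: [-3.141, -0.001, 0.385]
ft_force: [-0.5, -0.4, -1.8]
opening: 0.998
grip_force: 0.0
t: 2.4
eef_pos: [402.7, 308.1, 227.0]
tcp_rot: [3.141, 0.001, 0.384]
ft_force: [-1.3, -1.0, 0.0]
opening: 1.001
grip_force: 0.0
at [402.7 308.1 227. ] yaw 0.384 t 2.4 j [ 0.52  0.31  1.83 -0.    1.01  1.71]
shift [-0.3 -3.8 -3. ] turn(about tool z) -0.006
{'vertical_fov': 65.70646984690485, 'cx': 276.5511373086968, 'cy': 207.72014684820846, 'origin': array([465.27319683, 333.19073915, 397.47374096]), 'attitude': array([ 2.89520100e+00,  3.31527510e-04, -1.18672116e+00])}
[ 247  144   54   88 4317] [[366. 284.  70.]
 [416. 316. 102.]
 [453. 347. 107.]]
80 4034 ((406.11517333984375, 312.5274963378906), (83.73017883300781, 49.77223587036133), 22.231733322143555)
95 3061 ((405.97369384765625, 312.5762634277344), (61.47556686401367, 49.37013244628906), 21.801137924194336)
```

View pics/w1.png

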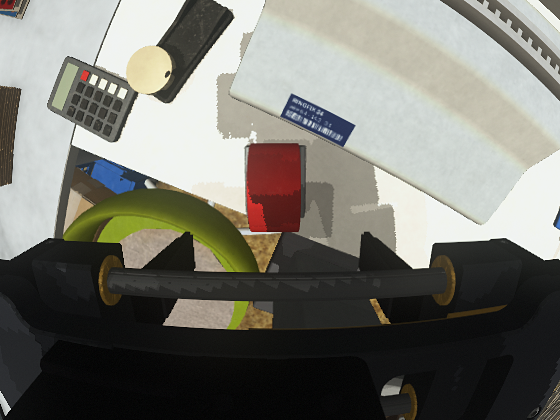

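Wrist view: the roll is at (273,188), its axis level across the picture and square to the fingers, between the finger tips with nothing in the way. Three views put its centre near (404,312), with its top at about 106 mm. I'll descend until the tips are 15 mm below the top.

```bash

python3 steer.py '[[[0.04, -0.04, 1.36, 0, 1], [0.12, -0.12, 2.72, 0, 1], [0.12, -0.12, 4, 0, 1], [0.12, -0.12, 4.8, 0, 1], [0.12, -0.12, 5.28, 0, 1]]]'
python3 steer.py '[[[0, 0, 0, 0, 1], [0, 0, 0, 0, 1], [0, 0, 0, 0, 1]]]'
python3 go.py 404.5 312 91 .384
```

```text
t: 2.87
eef_pos: [403.8, 311.2, 93.3]
tcp_rot: [3.141, 0.003, 0.383]
ft_force: [-0.1, 0.5, 0.5]
opening: 1.002
grip_force: 0.0
t: 3.12
eef_pos: [404.9, 312.8, 96.4]
tcp_rot: [-3.142, -0.001, 0.384]
ft_force: [-0.5, -0.3, -0.2]
opening: 0.999
grip_force: 0.0
at [404.9 312.8  96.4] yaw 0.384 t 3.12 j [ 0.53  0.5   1.96 -0.    0.69  1.72]
shift [-0.7  0.6  5.4] turn(about tool z) -0.0
```

```bash

python3 steer.py '[[[0, 0, 0.24, 0, 1], [0, 0, 0.24, 0, 0.6], [0, 0, 0.24, 0, 0.3], [0, 0, 0.24, 0, 0.3], [0, 0, 0.24, 0, 0.3]]]'
python3 steer.py '[[[0, 0, 0, 0, 0.3], [0, 0, 0, 0, 0.3], [0, 0, 0, 0, 0.3], [0, 0, 0, 0, 0.3]]]'
python3 steer.py '[[[0, 0, 0, 0, 0.3], [0, 0, 0, 0, 0.3], [0, 0, 0, 0, 0.3], [0, 0, 0, 0, 0.3]]]'
```

```text
t: 3.53
eef_pos: [404.3, 313.5, 89.6]
tcp_rot: [3.142, -0.0, 0.385]
ft_force: [-0.1, 0.1, 0.7]
opening: 0.778
grip_force: 0.0
t: 3.87
eef_pos: [404.2, 313.4, 89.3]
tcp_rot: [3.141, -0.0, 0.385]
ft_force: [0.1, 0.3, -0.2]
opening: 0.522
grip_force: 30.0
t: 4.2
eef_pos: [404.2, 313.4, 89.3]
tcp_rot: [3.142, -0.0, 0.385]
ft_force: [0.3, 0.1, 0.7]
opening: 0.525
grip_force: 30.0
```

```bash

python3 steer.py '[[[0, 0, -0.6, 0, 0.3], [0, 0, -1.4, 0, 0.3], [0, 0, -2.4, 0, 0.3], [0, 0, -3.4, 0, 0.3], [0, 0, -4.4, 0, 0.3]]]'
python3 steer.py '[[[0, 0, -0.6, 0, 0.3], [0, 0, -0.8, 0, 0.3], [0, 0, -0.8, 0, 0.3], [0, 0, -0.8, 0, 0.3]]]'
python3 go.py 405 130 220 .385  405 -80 220 1.0  400 -204 220 1.62
python3 - <<'E'
from h import *
p,d,i=shot('wrist','w2.png')
p,d,i=shot('scene','s2.png')
a=cv2.imread('pics/w2.png')[100:320,120:440]; b=cv2.imread('pics/s2.png')[150:370,120:440]
cv2.imwrite('pics/c2.png',cv2.hconcat([a,b]))
E
```

```text
t: 4.62
eef_pos: [403.9, 313.2, 200.3]
tcp_rot: [3.141, 0.001, 0.385]
ft_force: [-0.1, -0.1, -2.3]
opening: 0.523
grip_force: 30.0
t: 4.95
eef_pos: [403.9, 313.2, 218.5]
tcp_rot: [3.141, 0.001, 0.385]
ft_force: [-0.1, -0.2, -1.4]
opening: 0.526
grip_force: 30.0
at [403.9 313.2 218.5] yaw 0.385 t 4.95 j [ 0.53  0.33  1.83 -0.    0.99  1.72]
shift [-67.7 170.2  -1.4] turn(about tool z) -0.0
shift [-146.5  364.8   -1.3] turn(about tool z) -0.615
shift [-197.7  477.9   -1.2] turn(about tool z) -1.235
```

View pics/c2.png

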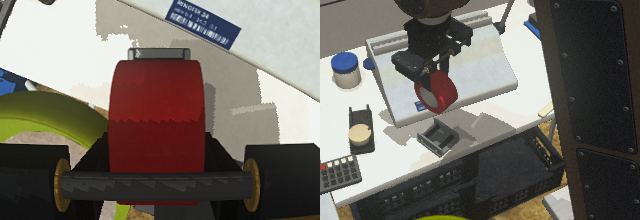

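Roll held squarely; the cradle is empty. Carrying it round the front.

```bash

python3 steer.py '[[[-0.32, 0.8, 0, 0, 0.3], [-0.8, 2, 0, 0, 0.3], [-1.4, 3.48, 0, 0, 0.3], [-2.08, 5.12, 0, 0, 0.3], [-2.72, 6.8, 0, 0, 0.3]]]'
python3 steer.py '[[[-0.6, 1.48, 0, 0, 0.3], [-1.2, 2.96, 0, 0, 0.3], [-1.8, 4.44, 0, 0, 0.3], [-2.4, 5.92, 0, 0, 0.3], [-2.88, 7.12, 0, 0, 0.3]]]'
python3 steer.py '[[[-0.4, 0.96, 0, -0.1, 0.3], [-0.72, 1.76, 0, -0.2, 0.3], [-0.96, 2.4, 0, -0.32, 0.3], [-1.16, 2.88, 0, -0.44, 0.3], [-1.16, 2.88, 0, -0.56, 0.3]]]'
python3 go.py  405 -208 220 1.62
```

```text
t: 5.47
eef_pos: [403.9, 134.8, 218.3]
tcp_rot: [-3.141, 0.002, 0.386]
ft_force: [0.9, -1.1, -1.4]
opening: 0.524
grip_force: 30.0
t: 5.88
eef_pos: [404.3, -58.0, 218.6]
tcp_rot: [-3.141, 0.001, 0.384]
ft_force: [0.1, 1.1, -1.4]
opening: 0.52
grip_force: 30.0
t: 6.3
eef_pos: [405.0, -135.2, 218.3]
tcp_rot: [-3.14, 0.001, 0.949]
ft_force: [-0.1, 0.6, -1.3]
opening: 0.519
grip_force: 30.0
at [ 405.  -135.2  218.3] yaw 0.949 t 6.3 j [-0.48  0.2   2.01 -0.    0.93  0.15]
shift [-59.1  42.4  -1.7] turn(about tool z) -0.671
```

```bash

python3 steer.py '[[[-0.48, 0.36, 0, -0.12, 0.3], [-0.96, 0.68, 0, -0.24, 0.3], [-1.44, 1.04, 0, -0.36, 0.3], [-1.92, 1.36, 0, -0.48, 0.3], [-2.36, 1.68, 0, -0.6, 0.3]]]'
python3 steer.py '[[[0, 0, 0, -0.07, 0.3], [0, 0, 0, -0.07, 0.3], [0, 0, 0, -0.07, 0.3], [0, 0, 0, -0.07, 0.3]]]'
python3 go.py  405 -208 220 1.62
python3 - <<'E'
from h import *
for n in ('wrist','top','scene'):
    p,d,i=shot(n,n+'3.png'); np.savez(n+'3.npz',p=p,d=d,**i)
    P,u,v=cloud(p,d,i,d>0,n=='wrist')
    # bar: points at height 95..118 near the expected place, not orange
    s=(P[:,2]>98)&(P[:,2]<118)&(abs(P[:,1]+200)<18)&(P[:,0]>465)&(P[:,0]<602)
    q=P[s]; print(n,s.sum())
    if s.sum()>10:
        print(' zmax',np.percentile(q[:,2],[50,90]).round(1),'xmin',q[:,0].min().round(1))
        b=q[(q[:,0]>490)&(q[:,0]<595)&(abs(q[:,1]+201)<12)]; k=np.polyfit(b[:,0],b[:,1],1); print(' slope',k[0].round(3),'y@474',np.polyval(k,474).round(1),'y@530',np.polyval(k,530).round(1),'y@620',np.polyval(k,620).round(1))
    m=mask(p,'orange'); s=m[v,u]&(P[:,2]>137)&(abs(P[:,0]-620)<40)&(abs(P[:,1]+197)<40); q=P[s]
    if s.sum()>5: print(' handle',s.sum(),cv2.minAreaRect(q[:,:2].astype(np.float32)),np.median(q[:,2]))
    m=mask(p,'red'); s=m[v,u]&(P[:,2]>100)&(abs(P[:,0]-405)<60)&(abs(P[:,1]+208)<60); q=P[s]
    if s.sum()>5: print(' roll',s.sum(),cv2.minAreaRect(q[:,:2].astype(np.float32)),q[:,2].max())
E
```

```text
t: 6.72
eef_pos: [404.2, -206.4, 218.3]
tcp_rot: [-3.14, -0.001, 1.551]
ft_force: [-0.3, -0.3, -1.2]
opening: 0.52
grip_force: 30.0
t: 7.05
eef_pos: [404.4, -205.4, 218.9]
tcp_rot: [-3.141, -0.001, 1.612]
ft_force: [-0.2, 0.1, -1.2]
opening: 0.52
grip_force: 30.0
at [ 404.4 -205.4  218.9] yaw 1.612 t 7.05 j [-0.62  0.24  1.95  0.    0.95 -0.66]
shift [-2.6  0.5 -1.1] turn(about tool z) -0.008
wrist 1304
 zmax [109.7 111.4] xmin 476.0
 slope 0.036 y@474 -204.1 y@530 -202.0 y@620 -198.8
 handle 481 ((621.92431640625, -199.42941284179688), (30.526704788208008, 19.739160537719727), 1.7389813661575317) 143.08653851060325
 roll 10236 ((420.686767578125, -200.29901123046875), (83.50756072998047, 86.18193817138672), 2.771414279937744) 329.4967115555288
top 193
 zmax [109.5 112.9] xmin 475.6
 slope 0.03 y@474 -202.8 y@530 -201.1 y@620 -198.5
 handle 76 ((621.3760986328125, -196.56480407714844), (17.096359252929688, 26.95294952392578), 89.41179656982422) 142.9629497808005
 roll 11 ((398.86480712890625, -193.36021423339844), (8.957561492919922, 35.217872619628906), 87.02640533447266) 238.52706436975177
scene 0
 handle 15 ((626.1804809570312, -192.88450622558594), (8.850240707397461, 20.150972366333008), 53.010772705078125) 140.68084240068197
```

View pics/wrist3.png

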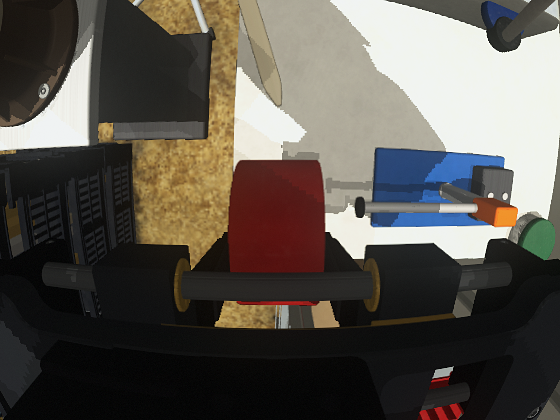

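Wrist view: the roll is at (277,230) in the fingers, its axis in line with the bar. The black stop is at (360,207) and the handle at (497,213). The bar line runs at y ≈ -204 at x = 474, with slope 0.035 and the top of the bar at 110 mm. I'll lower the roll outside the stop, then look before threading it on.

```bash

python3 steer.py '[[[0, 0, 0.8, 0, 0.3], [-0.04, 0, 1.8, 0, 0.3], [-0.04, 0, 2.6, 0, 0.3], [-0.04, 0, 3.2, 0, 0.3], [-0.04, 0, 3.52, 0.005, 0.3]]]'
python3 steer.py '[[[0, 0, 0, 0, 0.3], [0, 0, 0, 0, 0.3], [0, 0, 0, 0, 0.3]]]'
python3 go.py  533 -201.6 130 1.606
python3 - <<'E'
from h import *
p,d,i=shot('scene','s4.png'); P,u,v=cloud(p,d,i,d>0)
s=mask(p,'red')[v,u]&(abs(P[:,0]-405)<70)&(abs(P[:,1]+205)<70); q=P[s]; print(s.sum(),np.percentile(q,[1,50,99],axis=0).round(0) if s.sum() else '')
p,d,i=shot('top','t4.png'); P,u,v=cloud(p,d,i,d>0)
s=mask(p,'red')[v,u]&(abs(P[:,0]-405)<70)&(abs(P[:,1]+205)<70); q=P[s]; print(s.sum(),np.percentile(q,[1,50,99],axis=0).round(0) if s.sum() else '')
p,d,i=shot('wrist','w4.png'); P,u,v=cloud(p,d,i,d>0,True)
s=mask(p,'red')[v,u]&(P[:,2]<160)&(abs(P[:,0]-405)<70)&(abs(P[:,1]+205)<70); q=P[s]; print(s.sum(),np.percentile(q,[1,50,99],axis=0).round(0))
E
```

```text
t: 7.62
eef_pos: [404.2, -206.2, 129.9]
tcp_rot: [-3.14, -0.001, 1.609]
ft_force: [0.1, 0.1, -0.4]
opening: 0.521
grip_force: 30.0
t: 7.87
eef_pos: [405.1, -207.0, 132.2]
tcp_rot: [3.141, 0.001, 1.61]
ft_force: [0.9, -0.4, -2.6]
opening: 0.522
grip_force: 30.0
at [ 405.1 -207.   132.2] yaw 1.61 t 7.87 j [-0.62  0.37  2.06 -0.    0.71 -0.66]
shift [  0.4 128.1   2.3] turn(about tool z) 0.004
0 
109 [[ 379. -201.  112.]
 [ 400. -192.  145.]
 [ 423. -161.  151.]]
10393 [[ 380. -241.  110.]
 [ 403. -185.  143.]
 [ 427. -160.  150.]]
```

Roll centre: y ≈ -207, z ≈ 102, top ≈ 149. That matches what I worked out, so the 20 mm stop clears the hole. Threading it on.

```bash

python3 steer.py '[[[0, 0.4, 0, 0, 0.3], [0, 1, 0.04, 0, 0.3], [0, 1.6, 0.04, 0, 0.3], [0, 2.08, 0.04, 0, 0.3], [0, 2.4, 0.04, 0, 0.3]]]'
python3 steer.py '[[[0, 0.6, 0, 0, 0.3], [0, 1.2, 0, 0, 0.3], [0, 1.8, 0, 0, 0.3], [0, 2.32, 0, 0, 0.3], [0, 2.68, 0, 0, 0.3]]]'
python3 steer.py '[[[0, 0, 0, 0, 0.3], [0, 0, 0, 0, 0.3], [0, 0, 0, 0, 0.3]]]'
python3 go.py  533 -201.6 113 1.606
python3 - <<'E'
from h import *
p,d,i=shot('wrist','w5.png'); P,u,v=cloud(p,d,i,d>0,True)
s=mask(p,'orange')[v,u]&(P[:,2]>130)&(abs(P[:,0]-620)<40)&(abs(P[:,1]+198)<40); q=P[s]; print(cv2.minAreaRect(q[:,:2].astype(np.float32)))
p,d,i=shot('scene','s5.png'); P,u,v=cloud(p,d,i,d>0)
a=cv2.imread('pics/s5.png')[110:250,280:440]; cv2.imwrite('pics/c5.png',cv2.hconcat([cv2.resize(a,(480,420),interpolation=2),cv2.resize(cv2.imread('pics/w5.png')[120:400,200:400],(300,420))]))
E
```

```text
t: 8.43
eef_pos: [466.2, -204.4, 130.5]
tcp_rot: [3.141, 0.001, 1.61]
ft_force: [-0.7, 0.1, -1.6]
opening: 0.522
grip_force: 30.0
t: 8.85
eef_pos: [532.8, -201.7, 130.3]
tcp_rot: [3.141, 0.0, 1.61]
ft_force: [-0.3, -0.1, -1.7]
opening: 0.521
grip_force: 30.0
t: 9.1
eef_pos: [530.9, -201.7, 130.2]
tcp_rot: [-3.141, -0.0, 1.61]
ft_force: [0.6, -0.1, -2.4]
opening: 0.522
grip_force: 30.0
at [ 530.9 -201.7  130.2] yaw 1.61 t 9.1 j [-0.48  0.51  1.79 -0.    0.84 -0.52]
shift [ 0.   2.1 17.2] turn(about tool z) 0.004
((625.5388793945312, -191.1993865966797), (10.49697494506836, 27.208635330200195), 67.20340728759766)
```

View pics/c5.png

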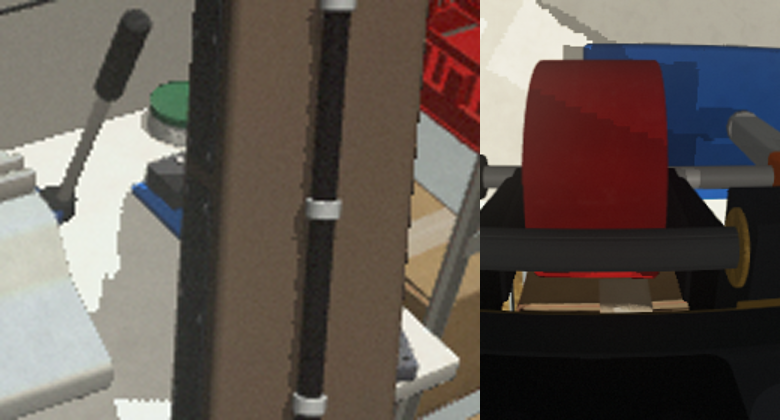

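The scene view is blocked by the arm. The wrist crop shows the bar coming out on both sides of the roll, stop on the left, so it is threaded. Lowering until the bar takes the weight.

```bash

python3 steer.py '[[[0, 0, 0.2, 0, 0.3], [0, 0, 0.4, 0, 0.3], [0, 0, 0.56, 0, 0.3], [0, 0, 0.6, 0, 0.3], [0, 0, 0.6, 0, 0.3]]]'
python3 steer.py '[[[0, 0, 0, 0, 0.3], [0, 0, 0, 0, 0.3], [0, 0, 0, 0, 0.3]]]'
```

```text
t: 9.62
eef_pos: [531.4, -201.9, 115.6]
tcp_rot: [-3.141, 0.0, 1.61]
ft_force: [-2.8, 0.8, 7.4]
opening: 0.522
grip_force: 30.0
t: 9.87
eef_pos: [531.4, -201.9, 115.7]
tcp_rot: [3.142, 0.0, 1.61]
ft_force: [-1.6, -0.2, 7.3]
opening: 0.521
grip_force: 30.0
```

Contact: the bar now pushes up with about 9 N. Opening part-way.

```bash

python3 steer.py '[[[0, 0, -0.02, 0, 0.55], [0, 0, -0.02, 0, 0.6], [0, 0, -0.02, 0, 0.68], [0, 0, -0.02, 0, 0.68], [0, 0, -0.02, 0, 0.68]]]'
python3 steer.py '[[[0, 0, 0, 0, 0.68], [0, 0, 0, 0, 0.68], [0, 0, 0, 0, 0.68]]]'
python3 - <<'E'
from h import *
p,d,i=shot('wrist','w6.png')
cv2.imwrite('pics/c6.png',cv2.imread('pics/w6.png')[110:330,180:460])
E
```

```text
t: 10.28
eef_pos: [531.5, -201.8, 115.7]
tcp_rot: [-3.141, -0.0, 1.61]
ft_force: [0.2, -0.6, -0.4]
opening: 0.669
grip_force: 0.0
t: 10.53
eef_pos: [531.5, -201.8, 115.8]
tcp_rot: [-3.142, 0.0, 1.61]
ft_force: [-0.0, -0.5, -0.4]
opening: 0.68
grip_force: 0.0
```

View pics/c6.png

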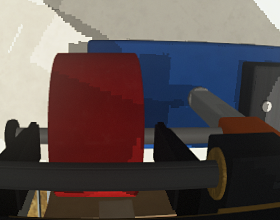

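Wrist crop: the roll hangs on the bar with a finger clear on each side. Rising, then over to the handle with a quarter turn.

```bash

python3 steer.py '[[[0, 0, -0.32, 0, 0.68], [0, 0, -0.8, 0, 0.68], [0, 0, -1.8, 0, 0.68], [0, 0, -3, 0, 0.68], [0, 0, -4.2, 0, 0.68]]]'
python3 steer.py '[[[0, 0.72, 0, 0.12, 0.8], [0, 1.44, 0, 0.24, 0.8], [0, 2.16, 0, 0.36, 0.8], [0, 2.88, 0, 0.48, 0.8], [0, 3.6, 0, 0.6, 0.8]]]'
python3 steer.py '[[[0, 0, 0, 0.12, 0.8], [0, 0, 0, 0.24, 0.8], [0, 0, 0, 0.36, 0.8], [0, 0, 0, 0.48, 0.8], [0, 0, 0, 0.6, 0.8]]]'
python3 steer.py '[[[0, 0, 0, 0.12, 0.8], [0, 0, 0, 0.24, 0.8], [0, 0, 0, 0.36, 0.8], [0, 0, 0, 0.375, 0.8], [0, 0, 0, 0.375, 0.8]]]'
python3 go.py 621.7 -198.5 107 .035
python3 - <<'E'
from h import *
for n in ('top','wrist'):
    p,d,i=shot(n,n+'7.png'); P,u,v=cloud(p,d,i,d>0,n=='wrist')
    s=mask(p,'orange')[v,u]&(P[:,2]>137)&(P[:,2]<150)&(abs(P[:,0]-620)<40)&(abs(P[:,1]+198)<40); q=P[s]
    if s.sum()>5: print(n,s.sum(),cv2.minAreaRect(q[:,:2].astype(np.float32)),np.median(q[:,2]))
    s=mask(p,'red')[v,u]&(P[:,2]<150)&(abs(P[:,0]-530)<70)&(abs(P[:,1]+200)<70); q=P[s]
    if s.sum()>5: print(n,'roll',s.sum(),np.percentile(q,[1,50,99],axis=0).round(0).tolist())
E
```

```text
t: 11.0
eef_pos: [531.2, -201.6, 222.4]
tcp_rot: [-3.141, -0.0, 1.61]
ft_force: [0.7, -0.7, 0.2]
opening: 0.679
grip_force: 0.0
t: 11.42
eef_pos: [622.2, -198.2, 221.7]
tcp_rot: [3.141, -0.0, 1.004]
ft_force: [0.8, -0.2, -0.3]
opening: 0.799
grip_force: 0.0
t: 11.83
eef_pos: [621.5, -198.2, 221.5]
tcp_rot: [3.141, -0.0, 0.404]
ft_force: [-0.4, -0.5, 0.5]
opening: 0.796
grip_force: 0.0
t: 12.25
eef_pos: [621.4, -198.3, 221.4]
tcp_rot: [3.141, -0.0, 0.037]
ft_force: [0.1, -0.0, -0.3]
opening: 0.799
grip_force: 0.0
at [ 621.4 -198.3  221.4] yaw 0.037 t 12.25 j [-0.41  0.52  1.48 -0.    1.14  1.12]
shift [  0.2   0.2 114.4] turn(about tool z) 0.002
top 6 ((608.3484497070312, -197.8928680419922), (13.021697044372559, 0.3353606164455414), 88.42584991455078) 141.57507126256667
top roll 558 [[506.0, -236.0, 101.0], [529.0, -191.0, 127.0], [552.0, -158.0, 135.0]]
wrist 815 ((622.9479370117188, -199.6187286376953), (29.179595947265625, 18.96512222290039), 2.0486626625061035) 143.29843790166385
wrist roll 1841 [[506.0, -245.0, 102.0], [520.0, -203.0, 128.0], [549.0, -161.0, 133.0]]
```

View pics/wrist7.png

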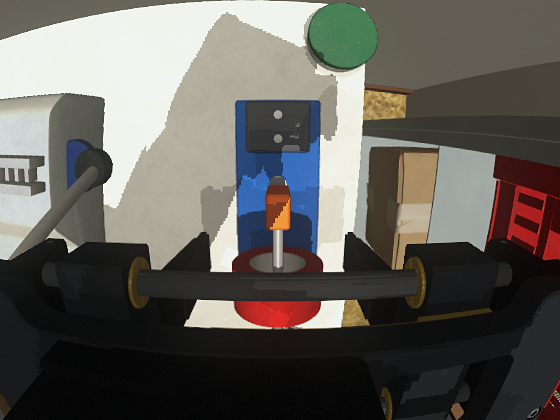

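Wrist view: the roll hangs at (277,285) on the bar. The handle at (278,208) is centred between the open fingers and measures (622,-199,143). Descending to grip it.

```bash

python3 steer.py '[[[0, 0, 1.2, 0, 0.8], [0, 0, 2.4, 0, 0.8], [0.04, 0.04, 3.4, 0, 0.8], [0.04, 0.04, 4.2, 0, 0.8], [0.04, 0.04, 4.64, 0, 0.8]]]'
python3 steer.py '[[[0, 0, 0, 0, 0.8], [0, 0, 0, 0, 0.8], [0, 0, 0, 0, 0.4], [0, 0, 0, 0, 0.1], [0, 0, 0, 0, 0.1]]]'
python3 steer.py '[[[0, 0, 0, 0, 0.1], [0, 0, 0, 0, 0.1], [0, 0, 0, 0, 0.1], [0, 0, 0, 0, 0.1], [0, 0, 0, 0, 0.1]]]'
python3 steer.py '[[[0, 0, 0, 0, 0.1], [0, 0, 0, 0, 0.1], [0, 0, 0, 0, 0.1], [0, 0, 0, 0, 0.1], [0, 0, 0, 0, 0.1]]]'
```

```text
t: 12.77
eef_pos: [621.7, -198.9, 102.4]
tcp_rot: [-3.14, 0.003, 0.037]
ft_force: [0.7, -0.1, 0.1]
opening: 0.801
grip_force: 0.0
t: 13.18
eef_pos: [622.9, -199.4, 106.1]
tcp_rot: [3.141, -0.002, 0.035]
ft_force: [-1.1, 0.2, 0.4]
opening: 0.647
grip_force: 0.0
t: 13.6
eef_pos: [622.5, -199.3, 104.9]
tcp_rot: [3.141, -0.0, 0.035]
ft_force: [0.5, 0.9, 1.5]
opening: 0.297
grip_force: 0.0
t: 14.02
eef_pos: [622.5, -199.2, 104.8]
tcp_rot: [3.142, 0.0, 0.035]
ft_force: [-0.8, 1.4, -1.0]
opening: 0.209
grip_force: 30.0
```

Gripped: the opening is 20 mm, matching the handle. Lifting gently.

```bash

python3 steer.py '[[[0, 0, -0.04, 0, 0.1], [0, 0, -0.12, 0, 0.1], [0, 0, -0.24, 0, 0.1], [0, 0, -0.4, 0, 0.1], [0, 0, -0.6, 0, 0.1]]]'
python3 steer.py '[[[0, 0, -0.32, 0, 0.1], [0, 0, -0.68, 0, 0.1], [0, 0, -1.08, 0, 0.1], [0, 0, -1.52, 0, 0.1], [0, 0, -2, 0, 0.1]]]'
python3 steer.py '[[[0, 0, -0.48, 0, 0.1], [0, 0, -0.96, 0, 0.1], [0, 0, -1.44, 0, 0.1], [0, 0, -1.8, 0, 0.1], [0, 0, -2.08, 0, 0.1]]]'
python3 steer.py '[[[0, 0, -0.16, 0, 0.1], [0, 0, -0.24, 0, 0.1], [0, 0, -0.28, 0, 0.1], [0, 0, -0.28, 0, 0.1], [0, 0, -0.28, 0, 0.1]]]'
python3 steer.py '[[[0, 0, 0, 0, 0.1], [0, 0, 0, 0, 0.1], [0, 0, 0, 0, 0.1], [0, 0, 0, 0, 0.1], [0, 0, 0, 0, 0.1]]]'
python3 - <<'E'
from h import *
for n in ('top','wrist'):
    p,d,i=shot(n,n+'8.png'); P,u,v=cloud(p,d,i,d>0,n=='wrist')
    s=mask(p,'blue')[v,u]&(P[:,2]>70)&(P[:,2]<180)&(abs(P[:,0]-620)<130)&(abs(P[:,1]+199)<70); q=P[s]
    A=np.c_[q[:,:2],np.ones(len(q))]; k=np.linalg.lstsq(A,q[:,2],rcond=None)[0]; r=q[:,2]-A@k; g=abs(r)<8; k=np.linalg.lstsq(A[g],q[g,2],rcond=None)[0]
    print(n,len(q),'foot top plane slopes',k[:2].round(3),'z@handle',(k@[622,-199,1]).round(1))
    s=mask(p,'red')[v,u]&(P[:,2]>150)&(P[:,2]<290)&(abs(P[:,0]-530)<70)&(abs(P[:,1]+200)<70); q=P[s]
    if len(q): print('roll',len(q),np.percentile(q,[1,50,99],axis=0).round(0).tolist())
E
```

```text
t: 14.43
eef_pos: [622.3, -199.2, 119.9]
tcp_rot: [-3.141, 0.001, 0.035]
ft_force: [-0.1, -0.6, -7.7]
opening: 0.206
grip_force: 30.0
t: 14.85
eef_pos: [622.5, -199.2, 171.2]
tcp_rot: [3.141, -0.0, 0.035]
ft_force: [0.4, -0.4, -7.3]
opening: 0.207
grip_force: 30.0
t: 15.27
eef_pos: [622.7, -199.3, 223.3]
tcp_rot: [3.141, -0.001, 0.035]
ft_force: [0.2, 0.4, -7.5]
opening: 0.206
grip_force: 30.0
t: 15.68
eef_pos: [622.3, -199.2, 228.3]
tcp_rot: [-3.141, 0.001, 0.035]
ft_force: [0.6, 0.1, -7.4]
opening: 0.212
grip_force: 30.0
t: 16.1
eef_pos: [622.5, -199.3, 228.8]
tcp_rot: [3.142, 0.0, 0.035]
ft_force: [-0.8, 0.0, -7.3]
opening: 0.208
grip_force: 30.0
top 151 foot top plane slopes [0.027 0.002] z@handle 134.9
roll 547 [[505.0, -213.0, 225.0], [530.0, -183.0, 251.0], [553.0, -158.0, 258.0]]
wrist 9296 foot top plane slopes [-0.001  0.001] z@handle 134.4
```

View pics/wrist8.png

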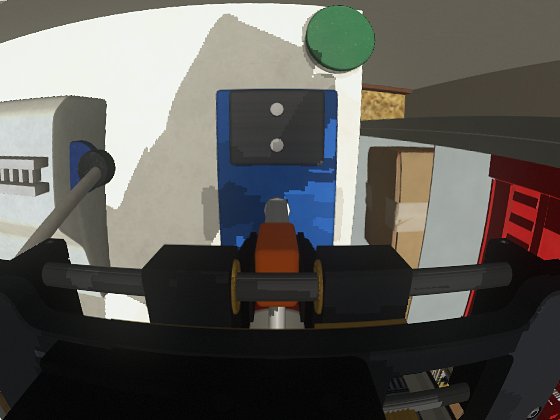

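The handle is held at (277,265) and the foot is level (slope about 0), with the underside about 124 mm up. The top view puts the roll near caddy x = -93 mm. The wrist force of about 7.4 N is roughly the weight of caddy plus roll. Handing in.

```bash

python3 steer.py '[[[0, 0, 0, 0, 0.1], [0, 0, 0, 0, 0.1], [0, 0, 0, 0, 0.1], [0, 0, 0, 0, 0.1], [0, 0, 0, 0, 0.1]]]'
python3 -c "
from cell import env
print(env.job_done())"
```

```text
t: 16.62
eef_pos: [622.5, -199.3, 228.9]
tcp_rot: [3.142, -0.0, 0.035]
ft_force: [0.8, 0.2, -7.5]
opening: 0.21
grip_force: 30.0
the job is handed in; nothing more can be done
None
```

The roll was hung on the caddy's bar and released while the caddy stood on the table; the loaded caddy is now held level and still by its handle, about 124 mm up, and the job was handed in at about 17 s (no verdict was shown).

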